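# Load a roll of lens tissue on its dispenser

### The arm

A 6-joint arm with a two-finger parallel gripper is mounted at the origin on the work surface. World frame = base frame: x ahead of the robot, y to its left, z up, the work surface at z = 0. Lengths are in mm, angles in degrees, forces in N, time in s.
With the tool pointing down it reaches from about 300 to 850 mm from the base axis. Payload 4.2 kg.
Tool frame: the origin (TCP) lies at the very end of the fingers, on their centre line; the grasp point (between the pads) lies 19 mm behind it; z points along the fingers, y is the line along which they close (so a half turn about z gives the same grasp; the last joint's range is limited). The gripper opens to 91 mm and grips with 3 to 60 N. Pads are 32 mm wide; open, the fingers measure 118 mm over their backs; the gripper's body (76 mm by 178 mm) begins 60 mm behind the grasp point.
Start: joints at [74.026, 18.312, 89.639, -0, 72.044, -1.146], TCP at [147.156, 555.867, 213.976] pointing down, gripper open.
Joint ranges: [-177.97, 177.97], [-48.28, 115.42], [12.27, 149.76], [-77.06, 257.06], [2.81, 150.46], [-146.56, 146.56]. Speed limits (degrees/s): [147.25, 147.25, 180, 180, 180, 180].

### API

Orientations are given as [roll, pitch, yaw] about the fixed x, y, z axes, in that order (R = Rz(yaw) Ry(pitch) Rx(roll)).
In Python, from workcell import env, grab_frame gives the robot as it stands. The module is installed in compiled form; this text tells all that it offers.
- The arm moves only by the tool move_arm, never from a script. Its argument "plan" is a list of rows, each an object of numbers: "tx", "ty", "tz": the shift along the tool's x, y, z in cm; "wx", "wy", "wz": the turn, a rotation vector about the tool's x, y, z in rad. In form: [{"tx": .., "ty": .., "tz": .., "wx": .., "wy": .., "wz": ..}, ...]. A call has 1 to 12 rows; each row shifts and turns the commanded pose from where the row before left it, along the tool's axes as they then stand; what a row does not reach is not made up. A row lasts 1/12 s, in which the tool goes at most 41.7 mm and 7.16 degrees, less where a joint would pass 70% of its speed; a pose out of reach is approached as far as the arm can. A call is refused whole if a number of a shift passes 4.17 or a number of a turn 0.125, either way. A call with a gripper value outside its range is refused whole. "gripper" is the finger opening in cm, from 0 to 9.12, set as the call begins (left out, the last holds). The fingers move at their own pace and stop on an object; "force" is the grip in N (left out, the last holds). Time passes only in rows, so rows that do not move let the fingers close. It gives the time, the measured TCP pose, the force, the opening and the grip force at its end, in the units of the state.
- env.state(): the state, without advancing time (a new reading comes with each control period).
- grab_frame(name): name is "scene" or "top"; returns a dict with "color" (400x640x3 uint8, red, green, blue), "vfov" (degrees; the focal length in pixels is half the picture's height over the tangent of half this angle, whatever the lens; pixels are square), "cx", "cy" (the principal point, pixels), "view" (4x4, takes a point from world to camera coordinates). Camera axes: x right, y up, looking along -z (the intrinsics and any distortion apply to the point x, -y, -z); pixel columns grow to the right and rows downward; lengths in mm; the calibration is good to about 2 mm. A picture is of the moment at which its call begins. There is no depth.
- env.job_done(): hands the job in; it is judged then, once.
The state is a dict: "time_s": time; "qpos": joint angles; "qvel": joint speeds; "effort": joint torques, N m; "ee_pos": TCP position; "ee_rot": TCP orientation; "force": force on the tool from outside, world axes, zero at the start; "torque": the same for the moment, N m; "gripper_width": finger opening in mm; "gripper_force": force on a finger pad.
Only numpy, scipy, OpenCV 4.12 (cv2) and the standard library are available. Lean on these libraries where they do the work, as an engineer would, in place of code of your own. Each camera call takes 0.05 s, during which the arm holds its last target. There are 200 camera calls.

### The job

Take the roll of lens tissue off the slanting peg of the storage stand and mount it on the upright spindle of the dispenser, fully down so that it sits flat on the seat. Then slip the steel retaining ring over the spindle so that it lies flat on top of the roll, let go, and leave the other things on the bench where they are.

Things in the scene. Friction and masses are not known exactly. Their poses are not given: they have to be found in the camera images.
- roll: White paper roll on a brown core: rigid cylinder, 54 mm diameter, 60 mm long, 80 to 150 g, 20 mm through bore; both ends alike. Origin: centre of the end face that is lower at the start; z along the axis to the other end. It starts on the slanting peg of the stand, its end flat on the slanting face, axis leaning 30 degrees from vertical; it slides off along its axis.
- roll_mid (a point): Middle of the roll: on its axis, 30 mm from each end.
- peg_stand: Fixed white bent-metal storage stand, base 120 x 100 x 8 mm, with a slanting 90 x 90 mm plate from which a black peg, 16 mm in diameter and 45 mm long, stands at right angles. The peg's top leans 30 degrees from vertical towards the stand's own -x side (roughly towards the robot). Origin: on the bench under the peg's foot.
- peg_foot (a point): Centre of the slanting face, where the peg begins, 45 mm above the bench. Its axes are those of the stand (z straight up, not along the peg).
- dispenser: Fixed grey plate, 190 mm (x, -65 to +125) by 110 mm (y), 12 mm thick, with a round seat 58 mm wide and 4 mm high; on it the upright steel spindle, 16 mm diameter, 84 mm tall, its last 8 mm tapering to 8 mm. A thin guide post, 74 mm high over the bench with an 18 mm head, stands 100 mm from the spindle on its +x side. Origin: on the bench on the spindle axis.
- spindle_foot (a point): On the spindle's axis at the top of the seat, 16 mm above the bench: where the roll's lower end must come to rest. z is up; the spindle's tip is 84 mm above this point.
- ring: Plain steel ring, 36 mm outside diameter, 18 mm high, with a 19 mm through hole, 80 to 125 g, lying flat on the bench at the start. Both faces are alike. Origin: centre of its underside, z along its axis.
- ring_mid (a point): Middle of the ring: on its axis, 9 mm from each face.
- eyepiece: Bystander: loose microscope eyepiece, black head on an aluminium barrel, 38 mm in diameter and 48 mm high, standing on the bench. Origin: centre of its underside.
- slide_box: Bystander: loose white and clear slide box, 82 x 32 x 24 mm, long side along its x. Origin: centre of its underside.
- hex_key: Bystander: loose L-shaped dark steel hex key, 6 mm thick, lying flat; the 90 mm long leg runs along its x from -50 to +40 mm, the 25 mm short leg turns to +y at its end. Origin: on the bench under the long leg.
There are look-alikes about, which are no part of the job. There is more than one size of the roll; the one meant has the size given above. Of the things that look like the ring, take the one that is farthest to the robot's right at the start.

How it is judged (in metres and radians):
On the way:
1. the roll is on the spindle, upright and fully down on the seat, the ring not yet on it (z of roll_mid in the frame of spindle_foot between 0.026 and 0.034 m and horizontal distance between roll_mid and spindle_foot below 0.006 m and angle between the z axis of roll and the z axis of spindle_foot, either way round below 0.09 rad and horizontal distance between ring_mid and spindle_foot above 0.03 m), for 0.2 s.
At the end, for the whole second after the job is handed in: Roll on the spindle: its middle 30 mm (within 4) above the seat, within 6 mm of the spindle axis, upright within 5 degrees. Ring on the spindle, flat on the roll: its middle 69 mm (within 5) above the seat, within 6 mm of the axis, upright within 6.8 degrees. Both at rest (z of roll_mid in the frame of spindle_foot between 0.026 and 0.034 m and horizontal distance between each of roll_mid, ring_mid and spindle_foot below 0.006 m and angle between the z axis of roll and the z axis of spindle_foot, either way round below 0.09 rad and z of ring_mid in the frame of spindle_foot between 0.064 and 0.074 m and angle between the z axis of ring and the z axis of spindle_foot, either way round below 0.12 rad and linear speed of each of roll, ring below 0.02 m/s); the robot touches nothing.
It fails at once if the eyepiece is moved more than 30 mm (distance of eyepiece from where it was at the start of the episode above 0.03 m).
It fails at once if the slide box is moved more than 30 mm (distance of slide_box from where it was at the start of the episode above 0.03 m).
It fails at once if the hex key is moved more than 30 mm (distance of hex_key from where it was at the start of the episode above 0.03 m).
It also fails if it takes over 69 s, if anything falls off the work surface, if the arm or the gripper's body presses on something with over 40 N, if the wrist force passes 120 N, or if a joint passes its speed limit or range.

## Working session

There is one attempt and no reset: what is moved stays moved. The work goes in short steps, Python scripts to look and compute and a tool call to move; the robot and the scene stay as the last step left them, time stands still between calls to the robot, and variables do not carry over. Pictures are saved under pics/ and viewed, at most 10 in all, crops included, and the job is handed in when it is done.

Besides the shell and the picture viewer there is one more tool, called after "Emit:" as a command line: name --argument value ..., lists and objects as JSON in quotes. move_arm: Moves the arm, as the interface text tells. Its arguments: {"type":"object","properties":{"plan":{"type":"array","items":{"type":"object","properties":{"tx":{"type":"number"},"ty":{"type":"number"},"tz":{"type":"number"},"wx":{"type":"number"},"wy":{"type":"number"},"wz":{"type":"number"}}}},"gripper":{"type":"number"},"force":{"type":"number"}},"required":["plan"]}

```bash
mkdir -p pics
python3 - <<'E'
from workcell import env, grab_frame
import cv2,pickle
for n in("scene","top"):
    f=grab_frame(n); pickle.dump(f,open(n+".pkl","wb"))
    cv2.imwrite(f"pics/{n}0.png",f["color"][:,:,::-1])
    print(n,{k:v for k,v in f.items() if k!="color"})
print(env.state())
E
```

```text
scene {'vfov': 50.892845511657775, 'cx': 319.2521936609171, 'cy': 198.7415203711978, 'view': array([[-4.50919653e-02,  9.98900643e-01,  1.28148481e-02,
        -5.51690520e+01],
       [-5.48516450e-01, -3.54780420e-02,  8.35386744e-01,
         2.27181014e+02],
       [ 8.34923001e-01,  3.06400751e-02,  5.49513210e-01,
        -1.54479470e+03],
       [ 0.00000000e+00,  0.00000000e+00,  0.00000000e+00,
         1.00000000e+00]])}
top {'vfov': 53.28431904135385, 'cx': 314.4283978754846, 'cy': 198.92894085864074, 'view': array([[ 1.87033541e-01, -9.82347466e-01,  3.45121027e-03,
        -2.87278272e+01],
       [ 9.60398238e-01,  1.83590880e-01,  2.09593924e-01,
        -5.29641411e+02],
       [-2.06527671e-01, -3.58865575e-02,  9.77782428e-01,
        -7.55366718e+02],
       [ 0.00000000e+00,  0.00000000e+00,  0.00000000e+00,
         1.00000000e+00]])}
{'time_s': 0.1, 'qpos': array([ 7.40260721e+01,  1.83475006e+01,  8.97000339e+01,  9.30328668e-04,
        7.20445803e+01, -1.14547961e+00]), 'qvel': array([ 0.03770089, -0.09076183, -0.21205495,  0.036433  , -0.00046459,
        0.07057238]), 'effort': array([-7.87155932e-04, -4.13332164e+01, -2.32507038e+01,  7.28370063e-02,
        4.22522484e-02, -6.74270564e-05]), 'ee_pos': array([147.02029344, 555.40928844, 213.20496281]), 'ee_rot': array([-1.79907921e+02, -2.72585161e-03,  1.65171262e+02]), 'force': array([ 0.07911594, -0.44622922,  0.20257349]), 'torque': array([-0.0047199 ,  0.02788788, -0.01455554]), 'gripper_force': 0.0, 'gripper_width': 91.0680925048339}
```

View pics/scene0.png

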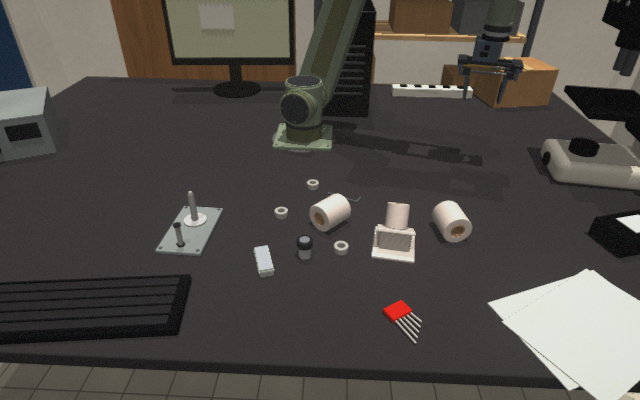

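View pics/top0.png

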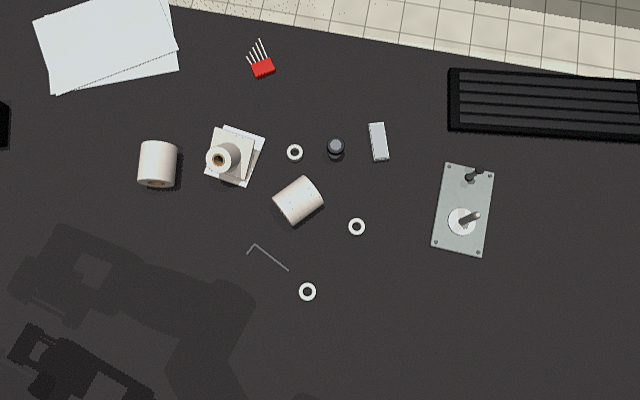

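The scene picture looks back at the robot, so image left is the robot's right. In the top picture, image right is the robot's right.
- **Ring candidates (top):** (357,226), (307,291) and (295,152). The one at (357,226), which is scene (281,213), is farthest right.
- **Roll candidates (top):** (157,163) and (298,200) are loose, larger rolls. (222,160) is on the peg of the stand and fits the description.
- **Dispenser:** seat at top (462,221), scene (195,219).

Next I'll confirm these in an enlarged composite.

```bash
cat > h.py <<'E'
import numpy as np,pickle
from scipy.optimize import least_squares
def load(n): return pickle.load(open(n+".pkl","rb"))
def proj(f,P):
    P=np.atleast_2d(P); c=P@f["view"][:3,:3].T+f["view"][:3,3]
    F=200/np.tan(np.radians(f["vfov"]/2))
    return np.c_[f["cx"]+F*c[:,0]/-c[:,2], f["cy"]+F*c[:,1]/c[:,2]]
def unproj(f,uv,z):
    F=200/np.tan(np.radians(f["vfov"]/2)); R=f["view"][:3,:3]; t=f["view"][:3,3]
    d=R.T@np.array([(uv[0]-f["cx"])/F,-(uv[1]-f["cy"])/F,-1]); o=-R.T@t
    return o+d*(z-o[2])/d[2]
E
python3 - <<'E'
from h import *
import cv2
S,T=load("scene"),load("top")
def crop(f,x,y,w,h,s): return cv2.resize(f["color"][y:y+h,x:x+w,::-1],None,fx=s,fy=s,interpolation=cv2.INTER_CUBIC)
a=crop(T,195,115,80,80,5); b=crop(T,425,155,80,110,400/110)
c=crop(T,335,205,45,45,4)
A=np.zeros((600,800,3),np.uint8)
def put(im,x,y): h,w=im.shape[:2]; A[y:y+h,x:x+w]=im[:600-y,:800-x]
put(crop(T,200,120,70,70,5),0,0)          # 350x350
put(crop(T,425,158,75,105,3.3333),355,0)  # 250x350
put(crop(T,335,205,36,36,5),610,0)        #180
put(crop(S,265,200,36,26,5),610,185)
put(crop(S,365,195,60,70,3.5),0,352)      #210x245
put(crop(S,155,185,75,70,3.5),355,352)
put(crop(S,300,175,50,82,3),625,352)
cv2.imwrite("pics/comp.png",A)
for n,t,s,z in (("ringR",(357,226.5),(281,212.5),9),("ring2",(307.5,291.5),(313,184),9),("ring3",(295,152),(341.5,247.5),9)):
    print(n,unproj(T,t,z),unproj(S,s,z))
print("seat",unproj(T,(462,221),16),unproj(S,(195,220),16))
print("box",unproj(T,(378,142),24),"eye",unproj(T,(336,148),30))
E
```

```text
ringR [493.7111476  -27.34659023   9.        ] [496.69080859 -25.04386315   9.        ]
ring2 [341.87397377  50.36756721   9.        ] [344.552101    52.04527665   9.        ]
ring3 [631.8366867  134.83694144   9.        ] [632.16028935 137.05562556   9.        ]
seat [ 545.84157111 -243.19798529   16.        ] [ 553.73587221 -239.89658384   16.        ]
box [683.58725865 -40.49924453  24.        ] eye [650.57753036  47.24122843  30.        ]
```

View pics/comp.png

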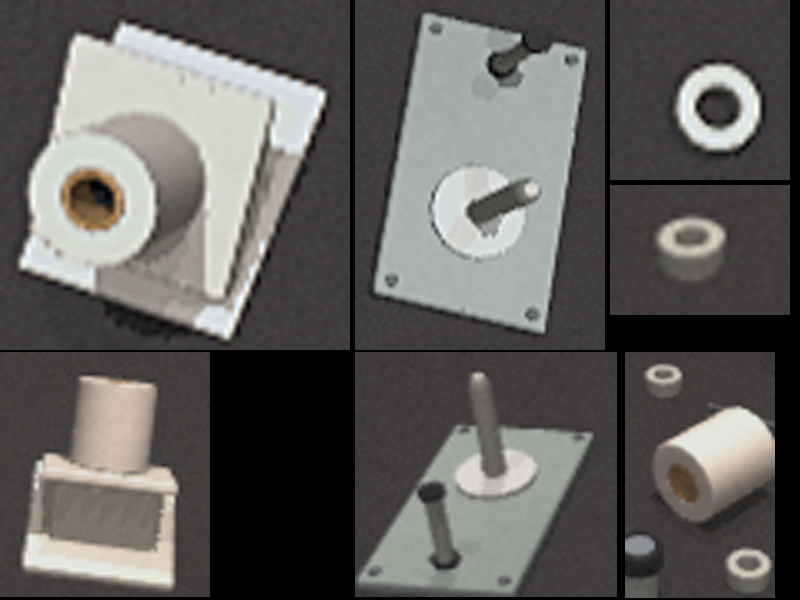

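```bash
cat > fit.py <<'E'
from h import *
S,T=load("scene"),load("top")
def tc(X,Y): return np.array([200+(X+.5)/5-.5,120+(Y+.5)/5-.5])
def sc(X,Y,x0): return np.array([x0+(X+.5)/3.5-.5,0])
# world ray triangulation w/ known z
print("ring",unproj(T,(356.3,226.1),18),unproj(S,(280.8,210.4),18))
print("tip",unproj(T,(478.05,214.65),100),unproj(S,(190.1,191.8),100))
print("seat",unproj(T,(461.85,221.1),16),unproj(S,(194.9,218.9),16))
print("posthead T",unproj(T,(425+(540.5-355)/3.333-.5,158+43.5/3.333-.5),74),"S",unproj(S,(155+(432.5-355)/3.5-.5,185+(490.5-352)/3.5-.5),74))
pl=[tc(75,35),tc(272,98),tc(220,300)]; base=[tc(122,22),tc(327,92),tc(228,340),tc(20,268)]
face=tc(93,198); faceS=np.array([398.36,202.4])
def model(p):
    c,s=np.cos(p[2]),np.sin(p[2]); ex=np.array([c,s,0]); ey=np.array([-s,c,0]); ez=np.array([0,0,1.])
    f=np.array([p[0],p[1],45]); u=np.cos(np.pi/6)*ex+.5*ez; a=-.5*ex+np.cos(np.pi/6)*ez
    return f,u,ey,a,ex
def res(p):
    f,u,ey,a,ex=model(p)
    P=[f+45*u+45*ey,f+45*u-45*ey,f-45*u-45*ey]
    b=np.array([p[0],p[1],8])+p[3]*ex
    B=[b+p[4]*ex+p[5]*ey,b+p[4]*ex-p[5]*ey,b-p[4]*ex-p[5]*ey,b-p[4]*ex+p[5]*ey]
    r=[proj(T,P)-pl,(proj(T,B)-base), 2*(proj(T,f+60*a)-face), 2*(proj(S,f+60*a)-faceS)]
    r.append(np.array([[(p[4]-60)/20,(p[5]-50)/20]]))
    return np.vstack(r).ravel()
o=least_squares(res,[600,210,-.2,0,60,50],loss="soft_l1")
print(o.x,np.degrees(o.x[2])); print(res(o.x).reshape(-1,2).round(1))
f,u,ey,a,ex=model(o.x); print("foot",f,"axis",a,"face",f+60*a)
print("dimswap",o.cost)
E
python3 fit.py
```

```text
ring [492.81905039 -25.01821693  18.        ] [499.75143315 -24.87003648  18.        ]
tip [ 544.89619466 -243.26320172  100.        ] [ 550.78202011 -240.28714472  100.        ]
seat [ 545.56871005 -242.90945347   16.        ] [ 549.03248518 -241.54440749   16.        ]
posthead T [ 642.55339526 -248.07519774   74.        ] S [ 649.28989397 -245.72899752   74.        ]
[ 5.90232330e+02  2.66364549e+02 -1.47702788e-01  9.36645253e+00
  6.04842669e+01  4.90836902e+01] -8.462746392859946
[[-0.6  0. ]
 [ 0.3  1. ]
 [ 0.7  0.5]
 [-0.   0.1]
 [-0.1 -0.2]
 [-0.1 -0.1]
 [-0.3 -0.1]
 [ 0.2 -0.4]
 [ 0.2  0.1]
 [ 0.  -0. ]]
foot [590.23233026 266.36454925  45.        ] axis [-0.49455588  0.07358316  0.8660254 ] face [560.55897747 270.77953896  96.96152423]
dimswap 1.15002237380588
```

```bash
cat > go.py <<'E'
import numpy as np
from scipy.spatial.transform import Rotation as Ro
from workcell import env
F=np.array([590.2,266.4,45.]);A=np.array([-0.4946,.0736,.866]);EY=np.array([.1472,.9891,0])
def frame(y,z):
    z=z/np.linalg.norm(z); y=y-z*(y@z); y/=np.linalg.norm(y); return Ro.from_matrix(np.c_[np.cross(y,z),y,z])
def plan(pos,rot,rotfirst=True):
    s=env.state(); R=Ro.from_euler('xyz',s["ee_rot"],degrees=True)
    rv=(R.inv()*rot).as_rotvec(); base=rot if rotfirst else R
    d=base.inv().apply(np.array(pos)-s["ee_pos"])/10
    print("t",s["time_s"],"ee",s["ee_pos"].round(1),s["ee_rot"].round(1),"w",s["gripper_width"],"F",s["force"].round(1),"q",s["qpos"].round(0))
    print("rotvec",rv.round(3),"rows>=",np.ceil(np.abs(rv).max()/.12)," shift cm",d.round(2),"dist",np.linalg.norm(d).round(1))
SL=frame(EY,-A); UP=frame(EY,np.array([0,0,-1.]))
E
python3 -c "
from go import *
plan(F+100*A,SL)"
```

```text
t 0.1 ee [147.  555.4 213.2] [-179.9   -0.   165.2] w 91.0680925048339 F [ 0.1 -0.4  0.2] q [74. 18. 90.  0. 72. -1.]
rotvec [-0.031 -0.523 -0.108] rows>= 5.0  shift cm [-33.23 -22.06  28.61] dist 49.1
```

Emit:
move_arm --plan '[{"wx":-0.006,"wy":-0.105,"wz":-0.022},{"wx":-0.006,"wy":-0.105,"wz":-0.022},{"wx":-0.006,"wy":-0.105,"wz":-0.022},{"wx":-0.006,"wy":-0.105,"wz":-0.022},{"wx":-0.006,"wy":-0.105,"wz":-0.022},{"tx":-1,"ty":-0.7,"tz":0.8},{"tx":-2,"ty":-1.35,"tz":1.7},{"tx":-2,"ty":-1.35,"tz":1.7},{"tx":-2,"ty":-1.35,"tz":1.7},{"tx":-2,"ty":-1.35,"tz":1.7},{"tx":-2,"ty":-1.35,"tz":1.7},{"tx":-2,"ty":-1.35,"tz":1.7}]' --gripper 7.6

```text
schema error: expected keys tx, ty, tz, wx, wy, wz
```

```bash
python3 -c "
from go import *
plan(F+100*A,SL)"
```

```text
t 0.1 ee [147.  555.4 213.2] [-179.9   -0.   165.2] w 91.0680925048339 F [ 0.1 -0.4  0.2] q [74. 18. 90.  0. 72. -1.]
rotvec [-0.031 -0.523 -0.108] rows>= 5.0  shift cm [-33.23 -22.06  28.61] dist 49.1
```

All six keys are needed in every row.

Emit:
move_arm --plan '[{"tx":0,"ty":0,"tz":0,"wx":-0.006,"wy":-0.105,"wz":-0.022},{"tx":0,"ty":0,"tz":0,"wx":-0.006,"wy":-0.105,"wz":-0.022},{"tx":0,"ty":0,"tz":0,"wx":-0.006,"wy":-0.105,"wz":-0.022},{"tx":0,"ty":0,"tz":0,"wx":-0.006,"wy":-0.105,"wz":-0.022},{"tx":0,"ty":0,"tz":0,"wx":-0.006,"wy":-0.105,"wz":-0.022},{"tx":-1,"ty":-0.7,"tz":0.8,"wx":0,"wy":0,"wz":0},{"tx":-2,"ty":-1.3,"tz":1.7,"wx":0,"wy":0,"wz":0},{"tx":-2,"ty":-1.3,"tz":1.7,"wx":0,"wy":0,"wz":0},{"tx":-2,"ty":-1.3,"tz":1.7,"wx":0,"wy":0,"wz":0},{"tx":-2,"ty":-1.3,"tz":1.7,"wx":0,"wy":0,"wz":0},{"tx":-2,"ty":-1.3,"tz":1.7,"wx":0,"wy":0,"wz":0},{"tx":-2,"ty":-1.3,"tz":1.7,"wx":0,"wy":0,"wz":0}]' --gripper 7.6

```text
time_s: 1.1
ee_pos: [301.8, 445.9, 183.5]
ee_rot: [180.0, 30.1, 171.6]
force: [-0.2, 0.5, -0.3]
gripper_width: 76.1
gripper_force: 0.0
```

```bash
python3 -c "
from go import *
plan(F+100*A,SL)"
```

```text
t 1.1 ee [301.8 445.9 183.5] [180.   30.1 171.6] w 76.11540339811776 F [-0.2  0.5 -0.3] q [ 73.  14. 107. -35.  59.  10.]
rotvec [0.001 0.001 0.001] rows>= 1.0  shift cm [-20.07 -13.51  17.59] dist 29.9
```

Emit:
move_arm --plan '[{"tx":-2,"ty":-1.3,"tz":1.7,"wx":0,"wy":0,"wz":0},{"tx":-2,"ty":-1.3,"tz":1.7,"wx":0,"wy":0,"wz":0},{"tx":-2,"ty":-1.3,"tz":1.7,"wx":0,"wy":0,"wz":0},{"tx":-2,"ty":-1.3,"tz":1.7,"wx":0,"wy":0,"wz":0},{"tx":-2,"ty":-1.3,"tz":1.7,"wx":0,"wy":0,"wz":0},{"tx":-2,"ty":-1.3,"tz":1.7,"wx":0,"wy":0,"wz":0},{"tx":-2,"ty":-1.3,"tz":1.7,"wx":0,"wy":0,"wz":0},{"tx":-2,"ty":-1.3,"tz":1.7,"wx":0,"wy":0,"wz":0},{"tx":-2,"ty":-1.3,"tz":1.7,"wx":0,"wy":0,"wz":0},{"tx":-1.5,"ty":-1.3,"tz":1.2,"wx":0,"wy":0,"wz":0},{"tx":0,"ty":0,"tz":0,"wx":0,"wy":0,"wz":0},{"tx":0,"ty":0,"tz":0,"wx":0,"wy":0,"wz":0}]'

```text
time_s: 2.1
ee_pos: [530.9, 280.5, 138.6]
ee_rot: [180.0, 30.1, 171.4]
force: [-1.1, 0.2, 0.6]
gripper_width: 76.1
gripper_force: 0.0
```

```bash
python3 -c "
from go import *
plan(F+100*A,SL)
plan(F+22*A,SL)
from h import *
from workcell import grab_frame
import cv2
t=grab_frame('top')['color'][100:220,160:320,::-1]; s=grab_frame('scene')['color'][130:270,330:490,::-1]
cv2.imwrite('pics/pre.png',np.hstack([cv2.resize(t,(400,300),interpolation=2),cv2.resize(s,(343,300),interpolation=2)]))"
```

```text
t 2.1 ee [530.9 280.5 138.6] [180.   30.1 171.4] w 76.1480681921472 F [-1.1  0.2  0.6] q [ 39.  16. 112. -38.  36. -15.]
rotvec [-0.001  0.001 -0.002] rows>= 1.0  shift cm [-0.58 -0.52  1.14] dist 1.4
t 2.1 ee [530.9 280.5 138.6] [180.   30.1 171.4] w 76.1480681921472 F [-1.1  0.2  0.6] q [ 39.  16. 112. -38.  36. -15.]
rotvec [-0.001  0.001 -0.002] rows>= 1.0  shift cm [-0.58 -0.52  8.94] dist 9.0
```

View pics/pre.png

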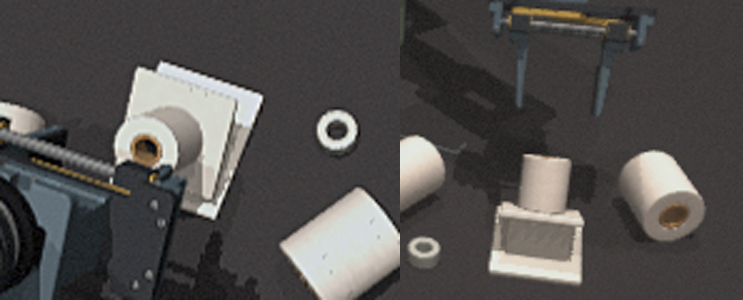

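```bash
python3 -c "
from h import *
print(proj(load('scene'),[[530.9,280.5,138.6],[560.5,270.8,97]]),proj(load('top'),[[530.9,280.5,138.6]]))"
```

```text
[[403.11110469 181.45930614]
 [398.4548217  202.40036433]] [[204.19190178 166.165024  ]]
```

Emit:
move_arm --plan '[{"tx":-0.3,"ty":-0.26,"tz":0,"wx":0,"wy":0,"wz":0},{"tx":-0.28,"ty":-0.26,"tz":0.9,"wx":0,"wy":0,"wz":0},{"tx":0,"ty":0,"tz":0,"wx":0,"wy":0,"wz":0},{"tx":0,"ty":0,"tz":0,"wx":0,"wy":0,"wz":0},{"tx":0,"ty":0,"tz":0,"wx":0,"wy":0,"wz":0}]'

```text
time_s: 2.62
ee_pos: [539.0, 275.8, 134.0]
ee_rot: [180.0, 30.1, 171.6]
force: [-0.2, -0.1, -0.6]
gripper_width: 76.0
gripper_force: 0.0
```

```bash
python3 -c "
from go import *
plan(F+22*A,SL)
"
```

```text
t 2.6167 ee [539.  275.8 134. ] [180.   30.1 171.6] w 76.01369570509587 F [-0.2 -0.1 -0.6] q [ 37.  17. 112. -39.  35. -15.]
rotvec [0.001 0.002 0.002] rows>= 1.0  shift cm [-0.06 -0.18  8.11] dist 8.1
```

Emit:
move_arm --plan '[{"tx":-0.03,"ty":-0.1,"tz":1,"wx":0,"wy":0,"wz":0},{"tx":-0.03,"ty":-0.08,"tz":1,"wx":0,"wy":0,"wz":0},{"tx":0,"ty":0,"tz":1,"wx":0,"wy":0,"wz":0},{"tx":0,"ty":0,"tz":1,"wx":0,"wy":0,"wz":0},{"tx":0,"ty":0,"tz":1,"wx":0,"wy":0,"wz":0},{"tx":0,"ty":0,"tz":1,"wx":0,"wy":0,"wz":0},{"tx":0,"ty":0,"tz":1,"wx":0,"wy":0,"wz":0},{"tx":0,"ty":0,"tz":1,"wx":0,"wy":0,"wz":0},{"tx":0,"ty":0,"tz":0,"wx":0,"wy":0,"wz":0},{"tx":0,"ty":0,"tz":0,"wx":0,"wy":0,"wz":0},{"tx":0,"ty":0,"tz":0,"wx":0,"wy":0,"wz":0}]'

```text
time_s: 3.53
ee_pos: [579.3, 268.1, 65.4]
ee_rot: [180.0, 30.1, 171.6]
force: [1.1, 0.9, 0.0]
gripper_width: 76.2
gripper_force: 0.0
```

```bash
python3 -c "
from go import *
plan(F+22*A,SL)
from workcell import grab_frame
import cv2
t=grab_frame('top')['color'][100:220,160:320,::-1]; s=grab_frame('scene')['color'][150:270,340:480,::-1]
cv2.imwrite('pics/pre2.png',np.hstack([cv2.resize(t,(400,300),interpolation=2),cv2.resize(s,(350,300),interpolation=2)]))"
```

```text
t 3.5333 ee [579.3 268.1  65.4] [180.   30.1 171.6] w 76.2486304187813 F [1.1 0.9 0. ] q [ 34.  24. 113. -47.  27.  -8.]
rotvec [0.001 0.002 0.001] rows>= 1.0  shift cm [ 0.06 -0.    0.12] dist 0.1
```

View pics/pre2.png

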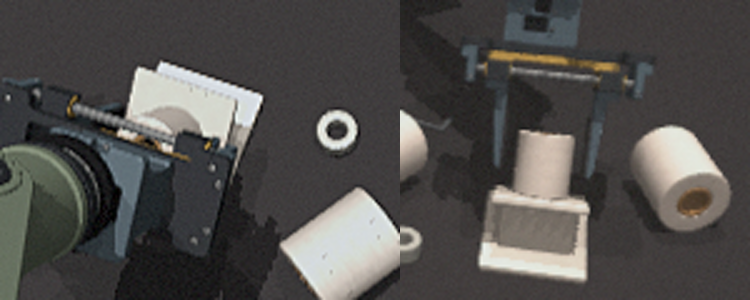

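The fingers straddle the roll evenly: inner faces at about 505 and 585, roll from 516 to 574 in the crop. I'll close now.

Emit:
move_arm --plan '[{"tx":0,"ty":0,"tz":0,"wx":0,"wy":0,"wz":0},{"tx":0,"ty":0,"tz":0,"wx":0,"wy":0,"wz":0},{"tx":0,"ty":0,"tz":0,"wx":0,"wy":0,"wz":0},{"tx":0,"ty":0,"tz":0,"wx":0,"wy":0,"wz":0},{"tx":0,"ty":0,"tz":0,"wx":0,"wy":0,"wz":0},{"tx":0,"ty":0,"tz":0,"wx":0,"wy":0,"wz":0},{"tx":0,"ty":0,"tz":0,"wx":0,"wy":0,"wz":0},{"tx":0,"ty":0,"tz":0,"wx":0,"wy":0,"wz":0},{"tx":0,"ty":0,"tz":0,"wx":0,"wy":0,"wz":0}]' --gripper 4.5 --force 20

```text
time_s: 4.38
ee_pos: [579.2, 268.2, 65.6]
ee_rot: [179.9, 30.1, 171.6]
force: [-3.1, 0.5, 3.9]
gripper_width: 54.6
gripper_force: 20.0
```

```bash
python3 -c "
from go import *
plan(F+75*A,SL);print(env.state()['gripper_force'])
"
```

```text
t 4.3833 ee [579.2 268.2  65.6] [179.9  30.1 171.6] w 54.60772814641547 F [-3.1  0.5  3.9] q [ 34.  24. 113. -47.  27.  -8.]
rotvec [0.002 0.002 0.001] rows>= 1.0  shift cm [ 0.07 -0.02 -5.16] dist 5.2
20.001941174268723
```

Emit:
move_arm --plan '[{"tx":0,"ty":0,"tz":-0.4,"wx":0,"wy":0,"wz":0},{"tx":0,"ty":0,"tz":-0.6,"wx":0,"wy":0,"wz":0},{"tx":0,"ty":0,"tz":-0.6,"wx":0,"wy":0,"wz":0},{"tx":0,"ty":0,"tz":-0.6,"wx":0,"wy":0,"wz":0},{"tx":0,"ty":0,"tz":-0.6,"wx":0,"wy":0,"wz":0},{"tx":0,"ty":0,"tz":-0.6,"wx":0,"wy":0,"wz":0},{"tx":0,"ty":0,"tz":-0.6,"wx":0,"wy":0,"wz":0},{"tx":0,"ty":0,"tz":-0.6,"wx":0,"wy":0,"wz":0},{"tx":0,"ty":0,"tz":-0.6,"wx":0,"wy":0,"wz":0},{"tx":0,"ty":0,"tz":-1,"wx":0,"wy":0,"wz":0},{"tx":0,"ty":0,"tz":-1,"wx":0,"wy":0,"wz":0},{"tx":0,"ty":0,"tz":-1,"wx":0,"wy":0,"wz":0}]'

```text
time_s: 5.38
ee_pos: [537.6, 273.7, 136.9]
ee_rot: [180.0, 30.1, 171.6]
force: [1.4, 0.1, -0.5]
gripper_width: 54.4
gripper_force: 20.0
```

```bash
python3 -c "
from go import *
UP2=frame(np.array([0,1.,0]),np.array([0,0,-1.]))
plan([546,-242.5,170],UP2)
"
```

```text
t 5.3833 ee [537.6 273.7 136.9] [180.   30.1 171.6] w 54.446378420894526 F [ 1.4  0.1 -0.5] q [ 37.  16. 112. -38.  35. -16.]
rotvec [-0.038  0.524 -0.143] rows>= 5.0  shift cm [ -0.84 -51.62  -3.31] dist 51.7
```

Emit:
move_arm --plan '[{"tx":0,"ty":0,"tz":-0.6,"wx":-0.008,"wy":0.105,"wz":-0.029},{"tx":0,"ty":0,"tz":-0.6,"wx":-0.008,"wy":0.105,"wz":-0.029},{"tx":0,"ty":0,"tz":-0.6,"wx":-0.008,"wy":0.105,"wz":-0.029},{"tx":0,"ty":0,"tz":-0.6,"wx":-0.008,"wy":0.105,"wz":-0.029},{"tx":0,"ty":0,"tz":-0.6,"wx":-0.008,"wy":0.105,"wz":-0.029},{"tx":0,"ty":-1,"tz":0,"wx":0,"wy":0,"wz":0},{"tx":0,"ty":-2,"tz":0,"wx":0,"wy":0,"wz":0},{"tx":0,"ty":-2.8,"tz":0,"wx":0,"wy":0,"wz":0},{"tx":0,"ty":-2.8,"tz":0,"wx":0,"wy":0,"wz":0},{"tx":0,"ty":-2.8,"tz":0,"wx":0,"wy":0,"wz":0},{"tx":0,"ty":-2.8,"tz":0,"wx":0,"wy":0,"wz":0},{"tx":0,"ty":-2.8,"tz":0,"wx":0,"wy":0,"wz":0}]'

```text
time_s: 6.38
ee_pos: [525.5, 101.4, 162.2]
ee_rot: [-179.4, 3.1, 179.0]
force: [0.3, -0.0, -1.5]
gripper_width: 54.5
gripper_force: 20.0
```

Emit:
move_arm --plan '[{"tx":0,"ty":-2.8,"tz":0,"wx":0,"wy":0,"wz":0},{"tx":0,"ty":-2.8,"tz":0,"wx":0,"wy":0,"wz":0},{"tx":0,"ty":-2.8,"tz":0,"wx":0,"wy":0,"wz":0},{"tx":0,"ty":-2.8,"tz":0,"wx":0,"wy":0,"wz":0},{"tx":0,"ty":-2.8,"tz":0,"wx":0,"wy":0,"wz":0},{"tx":0,"ty":-2.8,"tz":0,"wx":0,"wy":0,"wz":0},{"tx":0,"ty":-2.8,"tz":0,"wx":0,"wy":0,"wz":0},{"tx":0,"ty":-2.8,"tz":0,"wx":0,"wy":0,"wz":0},{"tx":0,"ty":-2.8,"tz":0,"wx":0,"wy":0,"wz":0},{"tx":0,"ty":-2.8,"tz":0,"wx":0,"wy":0,"wz":0},{"tx":0,"ty":-2,"tz":0,"wx":0,"wy":0,"wz":0},{"tx":0,"ty":-1,"tz":0,"wx":0,"wy":0,"wz":0}]'

```text
time_s: 7.38
ee_pos: [520.2, -208.8, 165.1]
ee_rot: [-179.4, 3.1, 178.9]
force: [-0.2, 0.8, -0.8]
gripper_width: 54.5
gripper_force: 20.0
```

```bash
cat >> go.py <<'E'
UP2=frame(np.array([0,1.,0]),np.array([0,0,-1.]))
E
python3 -c "
from go import *
plan([546,-242.5,140],UP2)
"
```

```text
t 7.3833 ee [ 520.2 -208.8  165.1] [-179.4    3.1  178.9] w 54.49061956643942 F [-0.2  0.8 -0.8] q [ -23.   18.   98.    1.   61. -113.]
rotvec [-0.012  0.053 -0.02 ] rows>= 1.0  shift cm [-2.58 -3.37  2.51] dist 4.9
```

Emit:
move_arm --plan '[{"tx":0,"ty":0,"tz":0,"wx":-0.006,"wy":0.027,"wz":-0.01},{"tx":0,"ty":0,"tz":0,"wx":-0.006,"wy":0.026,"wz":-0.01},{"tx":-1,"ty":-1,"tz":0,"wx":0,"wy":0,"wz":0},{"tx":-1,"ty":-1,"tz":0,"wx":0,"wy":0,"wz":0},{"tx":-0.58,"ty":-1,"tz":0.8,"wx":0,"wy":0,"wz":0},{"tx":0,"ty":-0.37,"tz":0.8,"wx":0,"wy":0,"wz":0},{"tx":0,"ty":0,"tz":0.3,"wx":0,"wy":0,"wz":0},{"tx":0,"ty":0,"tz":0,"wx":0,"wy":0,"wz":0},{"tx":0,"ty":0,"tz":0,"wx":0,"wy":0,"wz":0},{"tx":0,"ty":0,"tz":0,"wx":0,"wy":0,"wz":0}]'

```text
time_s: 8.22
ee_pos: [547.2, -240.2, 146.4]
ee_rot: [179.9, 0.0, -179.9]
force: [-0.1, 0.2, -0.3]
gripper_width: 54.4
gripper_force: 20.0
```

```bash
python3 -c "
from go import *
plan([546,-242.5,135],UP2)
from workcell import grab_frame
import cv2,pickle
T=grab_frame('top');S=grab_frame('scene');pickle.dump((T,S),open('ab.pkl','wb'))
t=T['color'][150:270,420:540,::-1]; s=S['color'][110:260,130:250,::-1]
cv2.imwrite('pics/ab.png',np.hstack([cv2.resize(t,(400,400),interpolation=2),cv2.resize(s,(400,500),interpolation=2)[:400]]))"
```

```text
t 8.2167 ee [ 547.2 -240.2  146.4] [ 179.9    0.  -179.9] w 54.417443732487996 F [-0.1  0.2 -0.3] q [ -25.   23.   92.    0.   64. -115.]
rotvec [0.002 0.001 0.002] rows>= 1.0  shift cm [ 0.12 -0.23  1.14] dist 1.2
```

View pics/ab.png

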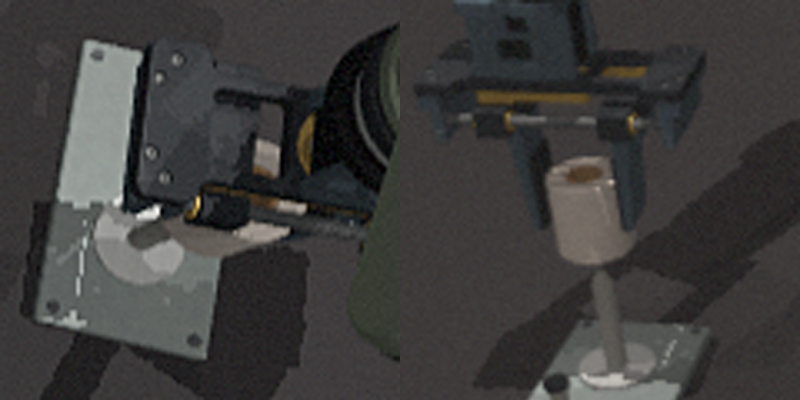

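```bash
python3 -c "
from h import *
S=load('scene')
th=np.linspace(0,2*np.pi,73)
def cr(P): p=proj(S,P); return np.c_[(p[:,0]+.5-130)*3.3333+400,(p[:,1]+.5-110)*3.3333]
for z in(123.9,183.9):
  p=cr(np.c_[547.2+27*np.cos(th),-240.2+27*np.sin(th),0*th+z]); print(z,p.min(0),p.max(0),cr([[547.2,-240.2,z]]))
print(cr([[546,-242.5,100],[551,-240.3,100],[550,-240.3,100]]))
print(cr([[547,-240.2,124],[557,-240.2,124],[547,-230.2,124]]))
"
python3 - <<'E'
import pickle,cv2,numpy as np
T,S=pickle.load(open('ab.pkl','rb'))
s=S['color'][150:210,165:215,::-1]
cv2.imwrite('pics/ab2.png',cv2.resize(s,(500,600),interpolation=cv2.INTER_CUBIC))
E
```

```text
123.9 [560.17933743 225.53470363] [636.40707931 263.69027647] [[598.50282049 244.19406317]]
183.9 [545.4972584 154.1343225] [624.41598631 190.27366239] [[585.19400913 171.79453355]]
[[600.99281585 270.78631762]
 [601.89197677 274.48743758]
 [602.29920427 273.76555566]]
[[598.56419707 243.93632891]
 [594.38857816 251.03967578]
 [612.06184374 244.40435307]]
```

View pics/ab2.png

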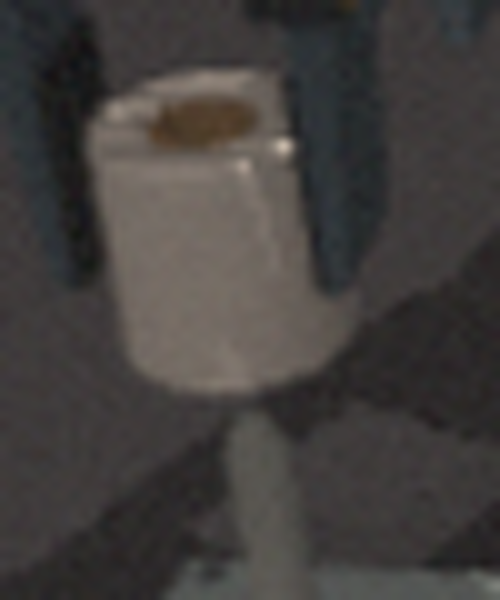

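Emit:
move_arm --plan '[{"tx":0.04,"ty":-0.13,"tz":0.5,"wx":0,"wy":0,"wz":0},{"tx":0,"ty":0,"tz":0.5,"wx":0,"wy":0,"wz":0},{"tx":0,"ty":0,"tz":0.5,"wx":0,"wy":0,"wz":0},{"tx":0,"ty":0,"tz":0.5,"wx":0,"wy":0,"wz":0},{"tx":0,"ty":0,"tz":0.3,"wx":0,"wy":0,"wz":0},{"tx":0,"ty":0,"tz":0.3,"wx":0,"wy":0,"wz":0},{"tx":0,"ty":0,"tz":0.3,"wx":0,"wy":0,"wz":0},{"tx":0,"ty":0,"tz":0.3,"wx":0,"wy":0,"wz":0},{"tx":0,"ty":0,"tz":0,"wx":0,"wy":0,"wz":0},{"tx":0,"ty":0,"tz":0,"wx":0,"wy":0,"wz":0}]'

```text
time_s: 9.15
ee_pos: [547.2, -241.8, 114.1]
ee_rot: [179.9, 0.0, -179.9]
force: [0.3, -0.3, -0.5]
gripper_width: 54.4
gripper_force: 20.0
```

```bash
python3 -c "
from go import *
plan([547,-241.5,38.7],UP2);s=env.state();print(s['torque'],s['force'])
"
```

```text
t 9.15 ee [ 547.2 -241.8  114.1] [ 179.9    0.  -179.9] w 54.4088922365877 F [ 0.3 -0.3 -0.5] q [ -25.   25.   95.    0.   60. -115.]
rotvec [0.002 0.    0.002] rows>= 1.0  shift cm [0.02 0.03 7.54] dist 7.5
[ 0.1438447   0.01849968 -0.04396722] [ 0.26667937 -0.27631984 -0.52256336]
```

Emit:
move_arm --plan '[{"tx":0,"ty":0,"tz":0.3,"wx":0,"wy":0,"wz":0},{"tx":0,"ty":0,"tz":0.3,"wx":0,"wy":0,"wz":0},{"tx":0,"ty":0,"tz":0.3,"wx":0,"wy":0,"wz":0},{"tx":0,"ty":0,"tz":0.3,"wx":0,"wy":0,"wz":0},{"tx":0,"ty":0,"tz":0.3,"wx":0,"wy":0,"wz":0},{"tx":0,"ty":0,"tz":0.3,"wx":0,"wy":0,"wz":0},{"tx":0,"ty":0,"tz":0.3,"wx":0,"wy":0,"wz":0},{"tx":0,"ty":0,"tz":0,"wx":0,"wy":0,"wz":0},{"tx":0,"ty":0,"tz":0,"wx":0,"wy":0,"wz":0}]'

```text
time_s: 9.9
ee_pos: [547.1, -241.8, 93.0]
ee_rot: [179.9, 0.0, -179.9]
force: [0.3, 0.1, -0.9]
gripper_width: 54.0
gripper_force: 20.0
```

```bash
python3 -c "
from go import *
plan([547,-241.5,38.7],UP2);s=env.state();print(s['torque'],s['force'])
"
```

```text
t 9.9 ee [ 547.1 -241.8   93. ] [ 179.9    0.  -179.9] w 53.97788138745685 F [ 0.3  0.1 -0.9] q [ -25.   26.   96.    0.   58. -115.]
rotvec [0.002 0.    0.002] rows>= 1.0  shift cm [0.01 0.03 5.43] dist 5.4
[0.00969838 0.04601667 0.00648303] [ 0.33842225  0.13754574 -0.89646307]
```

No contact so far. I'll continue down to about 4 mm above the seat.

Emit:
move_arm --plan '[{"tx":0,"ty":0,"tz":0.5,"wx":0,"wy":0,"wz":0},{"tx":0,"ty":0,"tz":0.5,"wx":0,"wy":0,"wz":0},{"tx":0,"ty":0,"tz":0.5,"wx":0,"wy":0,"wz":0},{"tx":0,"ty":0,"tz":0.5,"wx":0,"wy":0,"wz":0},{"tx":0,"ty":0,"tz":0.5,"wx":0,"wy":0,"wz":0},{"tx":0,"ty":0,"tz":0.5,"wx":0,"wy":0,"wz":0},{"tx":0,"ty":0,"tz":0.5,"wx":0,"wy":0,"wz":0},{"tx":0,"ty":0,"tz":0.5,"wx":0,"wy":0,"wz":0},{"tx":0,"ty":0,"tz":0.5,"wx":0,"wy":0,"wz":0},{"tx":0,"ty":0,"tz":0.5,"wx":0,"wy":0,"wz":0},{"tx":0,"ty":0,"tz":0,"wx":0,"wy":0,"wz":0},{"tx":0,"ty":0,"tz":0,"wx":0,"wy":0,"wz":0}]'

```text
time_s: 10.9
ee_pos: [547.1, -241.6, 42.9]
ee_rot: [179.9, 0.0, -179.9]
force: [-0.7, -0.4, -1.3]
gripper_width: 54.7
gripper_force: 20.0
```

```bash
python3 -c "
from go import *
plan([547,-241.5,38.7],UP2);s=env.state();print(s['torque'],s['force'])
"
```

```text
t 10.9 ee [ 547.1 -241.6   42.9] [ 179.9    0.  -179.9] w 54.68130312190358 F [-0.7 -0.4 -1.3] q [ -25.   29.   99.    0.   52. -115.]
rotvec [0.003 0.    0.002] rows>= 1.0  shift cm [0.01 0.01 0.42] dist 0.4
[ 0.00647477  0.02437231 -0.00334801] [-0.66352619 -0.40556634 -1.25131031]
```

Emit:
move_arm --plan '[{"tx":0,"ty":0,"tz":0.1,"wx":0,"wy":0,"wz":0},{"tx":0,"ty":0,"tz":0.1,"wx":0,"wy":0,"wz":0},{"tx":0,"ty":0,"tz":0.1,"wx":0,"wy":0,"wz":0},{"tx":0,"ty":0,"tz":0.1,"wx":0,"wy":0,"wz":0},{"tx":0,"ty":0,"tz":0,"wx":0,"wy":0,"wz":0},{"tx":0,"ty":0,"tz":0,"wx":0,"wy":0,"wz":0}]'

```text
time_s: 11.4
ee_pos: [547.4, -241.7, 39.8]
ee_rot: [179.9, 0.1, -179.9]
force: [-1.8, 1.4, 4.1]
gripper_width: 54.2
gripper_force: 20.0
```

Emit:
move_arm --plan '[{"tx":0,"ty":0,"tz":0,"wx":0,"wy":0,"wz":0},{"tx":0,"ty":0,"tz":0,"wx":0,"wy":0,"wz":0},{"tx":0,"ty":0,"tz":0,"wx":0,"wy":0,"wz":0},{"tx":0,"ty":0,"tz":0,"wx":0,"wy":0,"wz":0},{"tx":0,"ty":0,"tz":0,"wx":0,"wy":0,"wz":0},{"tx":0,"ty":0,"tz":-1,"wx":0,"wy":0,"wz":0},{"tx":0,"ty":0,"tz":-2,"wx":0,"wy":0,"wz":0},{"tx":0,"ty":0,"tz":-2,"wx":0,"wy":0,"wz":0},{"tx":0,"ty":0,"tz":-2,"wx":0,"wy":0,"wz":0},{"tx":0,"ty":0,"tz":-2,"wx":0,"wy":0,"wz":0},{"tx":0,"ty":0,"tz":-2,"wx":0,"wy":0,"wz":0},{"tx":0,"ty":0,"tz":-1,"wx":0,"wy":0,"wz":0}]' --gripper 7.4

```text
time_s: 12.4
ee_pos: [548.3, -242.5, 162.7]
ee_rot: [180.0, 0.3, -179.9]
force: [0.4, -0.2, 0.5]
gripper_width: 74.3
gripper_force: 0.0
```

```bash
python3 -c "
from go import *
plan([495,-25,60],UP2)
"
```

```text
t 12.4 ee [ 548.3 -242.5  162.7] [ 180.     0.3 -179.9] w 74.30111881445094 F [ 0.4 -0.2  0.5] q [ -25.   22.   91.    0.   66. -115.]
rotvec [0.    0.005 0.002] rows>= 1.0  shift cm [ 5.33 21.75 10.27] dist 24.6
```

Emit:
move_arm --plan '[{"tx":0.3,"ty":1,"tz":0,"wx":0,"wy":0,"wz":0},{"tx":0.5,"ty":2,"tz":0,"wx":0,"wy":0,"wz":0},{"tx":0.5,"ty":2,"tz":0,"wx":0,"wy":0,"wz":0},{"tx":0.5,"ty":2,"tz":0,"wx":0,"wy":0,"wz":0},{"tx":0.5,"ty":2,"tz":0,"wx":0,"wy":0,"wz":0},{"tx":0.5,"ty":2,"tz":0,"wx":0,"wy":0,"wz":0},{"tx":0.5,"ty":2,"tz":0,"wx":0,"wy":0,"wz":0},{"tx":0.5,"ty":2,"tz":0,"wx":0,"wy":0,"wz":0},{"tx":0.5,"ty":2,"tz":0,"wx":0,"wy":0,"wz":0},{"tx":0.5,"ty":2,"tz":0,"wx":0,"wy":0,"wz":0},{"tx":0.3,"ty":1.7,"tz":0,"wx":0,"wy":0,"wz":0},{"tx":0.2,"ty":1,"tz":0,"wx":0,"wy":0,"wz":0}]' --gripper 5.6

```text
time_s: 13.4
ee_pos: [491.8, -23.0, 158.6]
ee_rot: [179.8, -0.1, -179.8]
force: [0.2, -0.4, -0.4]
gripper_width: 55.8
gripper_force: 0.0
```

Emit:
move_arm --plan '[{"tx":0,"ty":0,"tz":0,"wx":0,"wy":0,"wz":0.12},{"tx":0,"ty":0,"tz":0,"wx":0,"wy":0,"wz":0.12},{"tx":0,"ty":0,"tz":0,"wx":0,"wy":0,"wz":0.12},{"tx":0,"ty":0,"tz":0,"wx":0,"wy":0,"wz":0.12},{"tx":0,"ty":0,"tz":0,"wx":0,"wy":0,"wz":0.12},{"tx":0,"ty":0,"tz":0,"wx":0,"wy":0,"wz":0.12},{"tx":0,"ty":0,"tz":0,"wx":0,"wy":0,"wz":0.12},{"tx":0,"ty":0,"tz":0,"wx":0,"wy":0,"wz":0.12},{"tx":0,"ty":0,"tz":0,"wx":0,"wy":0,"wz":0.12},{"tx":0,"ty":0,"tz":0,"wx":0,"wy":0,"wz":0.12},{"tx":0,"ty":0,"tz":0,"wx":0,"wy":0,"wz":0.12},{"tx":0,"ty":0,"tz":0,"wx":0,"wy":0,"wz":0.12}]'

```text
time_s: 14.4
ee_pos: [492.9, -24.9, 158.9]
ee_rot: [-179.9, -0.1, 97.3]
force: [-0.3, 0.2, -0.0]
gripper_width: 56.0
gripper_force: 0.0
```

```bash
cat >> go.py <<'E'
UX=frame(np.array([1.,0,0]),np.array([0,0,-1.]))
E
python3 -c "
from go import *
plan([495,-25,60],UX)
from workcell import grab_frame
import cv2,pickle
T=grab_frame('top');S=grab_frame('scene');pickle.dump((T,S),open('rg.pkl','wb'))
t=T['color'][150:270,420:540,::-1]; s=S['color'][160:260,130:230,::-1]; r=S['color'][110:230,240:330,::-1]
z=lambda a,w,h:cv2.resize(a,(w,h),interpolation=2)
cv2.imwrite('pics/rolled.png',np.hstack([z(t,260,260),z(s,260,260),z(r,195,260)]))"
```

```text
t 14.4 ee [492.9 -24.9 158.9] [-1.799e+02 -1.000e-01  9.730e+01] w 55.9743661501116 F [-0.3  0.2 -0. ] q [ -4.  14. 105.   0.  62. -12.]
rotvec [-0.001 -0.002  0.127] rows>= 2.0  shift cm [-0.01  0.21  9.89] dist 9.9
```

View pics/rolled.png

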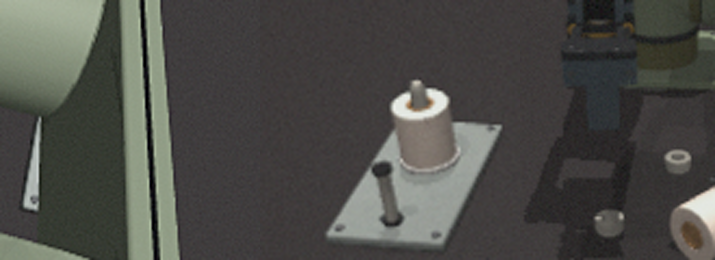

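The roll stands upright on its seat and the spindle tip shows above it. The ring, at (609,223) in the crop, is directly below the gripper.

Emit:
move_arm --plan '[{"tx":0,"ty":0.2,"tz":0,"wx":0,"wy":0,"wz":0.064},{"tx":0,"ty":0,"tz":1,"wx":0,"wy":0,"wz":0.063},{"tx":0,"ty":0,"tz":2,"wx":0,"wy":0,"wz":0},{"tx":0,"ty":0,"tz":2,"wx":0,"wy":0,"wz":0},{"tx":0,"ty":0,"tz":2,"wx":0,"wy":0,"wz":0},{"tx":0,"ty":0,"tz":2,"wx":0,"wy":0,"wz":0},{"tx":0,"ty":0,"tz":1.6,"wx":0,"wy":0,"wz":0},{"tx":0,"ty":0,"tz":1,"wx":0,"wy":0,"wz":0},{"tx":0,"ty":0,"tz":0,"wx":0,"wy":0,"wz":0},{"tx":0,"ty":0,"tz":0,"wx":0,"wy":0,"wz":0}]'

```text
time_s: 15.33
ee_pos: [495.6, -24.5, 43.5]
ee_rot: [-180.0, -0.1, 90.4]
force: [0.3, -0.0, 1.0]
gripper_width: 56.2
gripper_force: 0.0
```

```bash
python3 -c "
from go import *
plan([496,-25,4],UX)
from workcell import grab_frame
import cv2,pickle
S=grab_frame('scene');T=grab_frame('top')
r=S['color'][165:235,250:320,::-1];q=T['color'][180:270,310:400,::-1]
z=lambda a,w,h:cv2.resize(a,(w,h),interpolation=2)
cv2.imwrite('pics/rg2.png',np.hstack([z(r,390,390),z(q,390,390)]))"
```

```text
t 15.3333 ee [495.6 -24.5  43.5] [-1.80e+02 -1.00e-01  9.04e+01] w 56.15812387913733 F [ 0.3 -0.   1. ] q [ -4.  22. 113.   0.  45.  -5.]
rotvec [-0.    -0.002  0.007] rows>= 1.0  shift cm [-0.05  0.04  3.95] dist 4.0
```

View pics/rg2.png

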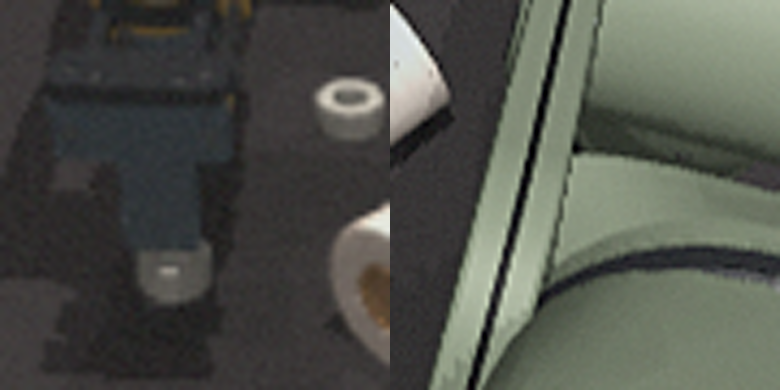

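Emit:
move_arm --plan '[{"tx":0.1,"ty":0,"tz":0.8,"wx":0,"wy":0,"wz":0},{"tx":0,"ty":0,"tz":0.8,"wx":0,"wy":0,"wz":0},{"tx":0,"ty":0,"tz":0.8,"wx":0,"wy":0,"wz":0},{"tx":0,"ty":0,"tz":0.8,"wx":0,"wy":0,"wz":0},{"tx":0,"ty":0,"tz":0.4,"wx":0,"wy":0,"wz":0},{"tx":0,"ty":0,"tz":0.3,"wx":0,"wy":0,"wz":0},{"tx":0,"ty":0,"tz":0,"wx":0,"wy":0,"wz":0},{"tx":0,"ty":0,"tz":0,"wx":0,"wy":0,"wz":0}]'

```text
time_s: 16.1
ee_pos: [495.8, -23.5, 4.5]
ee_rot: [180.0, -0.1, 90.3]
force: [0.1, -1.0, -0.8]
gripper_width: 56.0
gripper_force: 0.0
```

Emit:
move_arm --plan '[{"tx":0,"ty":0,"tz":0,"wx":0,"wy":0,"wz":0},{"tx":0,"ty":0,"tz":0,"wx":0,"wy":0,"wz":0},{"tx":0,"ty":0,"tz":0,"wx":0,"wy":0,"wz":0},{"tx":0,"ty":0,"tz":0,"wx":0,"wy":0,"wz":0},{"tx":0,"ty":0,"tz":0,"wx":0,"wy":0,"wz":0},{"tx":0,"ty":0,"tz":0,"wx":0,"wy":0,"wz":0},{"tx":0,"ty":0,"tz":0,"wx":0,"wy":0,"wz":0},{"tx":0,"ty":0,"tz":0,"wx":0,"wy":0,"wz":0},{"tx":0,"ty":0,"tz":0,"wx":0,"wy":0,"wz":0}]' --gripper 2.8 --force 20

```text
time_s: 16.85
ee_pos: [495.9, -23.5, 5.0]
ee_rot: [179.9, -0.1, 90.3]
force: [-1.3, 0.3, 3.8]
gripper_width: 35.2
gripper_force: 20.0
```

Emit:
move_arm --plan '[{"tx":0,"ty":0,"tz":-0.5,"wx":0,"wy":0,"wz":0},{"tx":0,"ty":0,"tz":-1.5,"wx":0,"wy":0,"wz":0},{"tx":0,"ty":0,"tz":-2,"wx":0,"wy":0,"wz":0},{"tx":0,"ty":0,"tz":-2,"wx":0,"wy":0,"wz":0},{"tx":0,"ty":0,"tz":-2,"wx":0,"wy":0,"wz":0},{"tx":0,"ty":0,"tz":-2,"wx":0,"wy":0,"wz":0},{"tx":0,"ty":0,"tz":-2,"wx":0,"wy":0,"wz":0},{"tx":0,"ty":0,"tz":-1.5,"wx":0,"wy":0,"wz":0},{"tx":0,"ty":0,"tz":-1,"wx":0,"wy":0,"wz":0},{"tx":0,"ty":0,"tz":0,"wx":0,"wy":0,"wz":0}]'

```text
time_s: 17.68
ee_pos: [496.9, -23.9, 151.7]
ee_rot: [179.7, -0.1, 90.3]
force: [-0.8, 0.3, -1.1]
gripper_width: 35.2
gripper_force: 20.0
```

```bash
python3 -c "
from go import *
plan([547,-241.6,125],UX)
"
```

```text
t 17.6833 ee [496.9 -23.9 151.7] [ 1.797e+02 -1.000e-01  9.030e+01] w 35.21399755290025 F [-0.8  0.3 -1.1] q [ -4.  14. 105.   0.  60.  -5.]
rotvec [ 0.005 -0.002  0.006] rows>= 1.0  shift cm [-21.77   5.01   2.67] dist 22.5
```

Emit:
move_arm --plan '[{"tx":-1,"ty":0.2,"tz":0,"wx":0.005,"wy":-0.002,"wz":0.006},{"tx":-2,"ty":0.5,"tz":0,"wx":0,"wy":0,"wz":0},{"tx":-2.5,"ty":0.5,"tz":0,"wx":0,"wy":0,"wz":0},{"tx":-2.5,"ty":0.5,"tz":0,"wx":0,"wy":0,"wz":0},{"tx":-2.5,"ty":0.6,"tz":0,"wx":0,"wy":0,"wz":0},{"tx":-2.5,"ty":0.6,"tz":0,"wx":0,"wy":0,"wz":0},{"tx":-2.5,"ty":0.6,"tz":0,"wx":0,"wy":0,"wz":0},{"tx":-2.5,"ty":0.6,"tz":0,"wx":0,"wy":0,"wz":0},{"tx":-2,"ty":0.5,"tz":0,"wx":0,"wy":0,"wz":0},{"tx":-1.3,"ty":0.4,"tz":1,"wx":0,"wy":0,"wz":0},{"tx":-0.4,"ty":0,"tz":1,"wx":0,"wy":0,"wz":0},{"tx":0,"ty":0,"tz":0.4,"wx":0,"wy":0,"wz":0}]'

```text
time_s: 18.68
ee_pos: [543.8, -240.8, 121.9]
ee_rot: [-179.4, -0.2, 89.9]
force: [0.6, -0.2, -1.1]
gripper_width: 35.3
gripper_force: 20.0
```

Emit:
move_arm --plan '[{"tx":0,"ty":0,"tz":0,"wx":0,"wy":0,"wz":0},{"tx":0,"ty":0,"tz":0,"wx":0,"wy":0,"wz":0}]'

```text
time_s: 18.85
ee_pos: [544.8, -239.4, 124.4]
ee_rot: [-179.6, -0.1, 90.1]
force: [0.3, -0.3, -1.2]
gripper_width: 35.0
gripper_force: 20.0
```

```bash
python3 -c "
from go import *
plan([547,-241.6,105],UX)
from workcell import grab_frame
import cv2,pickle
S=grab_frame('scene');pickle.dump(S,open('s9.pkl','wb'))
r=S['color'][155:215,165:225,::-1]
cv2.imwrite('pics/rg3.png',cv2.resize(r,(600,600),interpolation=2))
from h import proj
ee=env.state()['ee_pos']
th=np.linspace(0,2*np.pi,73)
for dz in(-5,13):
  p=(proj(S,np.c_[ee[0]+18*np.cos(th),ee[1]+18*np.sin(th),0*th+ee[2]+dz])+.5-[165,155])*10
  print(dz,p.min(0),p.max(0))
print((proj(S,[[547,-241.5,100]])+.5-[165,155])*10)
"
```

```text
t 18.85 ee [ 544.8 -239.4  124.4] [-1.796e+02 -1.000e-01  9.010e+01] w 34.96809943898267 F [ 0.3 -0.3 -1.2] q [-25.  24.  94.  -0.  62. -25.]
rotvec [-0.007 -0.002  0.001] rows>= 1.0  shift cm [-0.22  0.22  1.94] dist 2.0
-5 [176.46085357 254.15405226] [328.28324448 330.44733838]
13 [164.07045583 191.34399275] [317.45553017 266.51176918]
[[255.76048059 364.65949913]]
```

View pics/rg3.png

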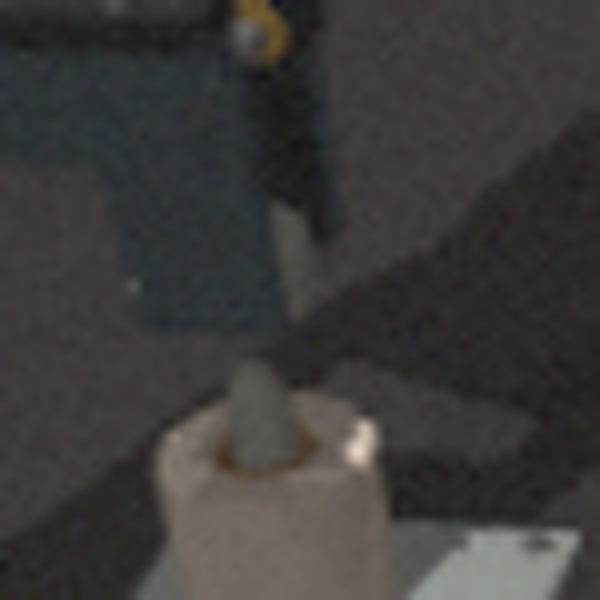

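Emit:
move_arm --plan '[{"tx":-0.06,"ty":0.2,"tz":0,"wx":-0.006,"wy":0,"wz":0},{"tx":0,"ty":0,"tz":0.4,"wx":0,"wy":0,"wz":0},{"tx":0,"ty":0,"tz":0.4,"wx":0,"wy":0,"wz":0},{"tx":0,"ty":0,"tz":0,"wx":0,"wy":0,"wz":0},{"tx":0,"ty":0,"tz":0,"wx":0,"wy":0,"wz":0},{"tx":0,"ty":0,"tz":0,"wx":0,"wy":0,"wz":0}]'

```text
time_s: 19.4
ee_pos: [547.7, -241.3, 117.4]
ee_rot: [179.9, -0.0, 90.0]
force: [-0.3, 0.6, 0.0]
gripper_width: 35.0
gripper_force: 20.0
```

Emit:
move_arm --plan '[{"tx":0.1,"ty":0,"tz":0.3,"wx":0,"wy":0,"wz":0},{"tx":0,"ty":0,"tz":0.3,"wx":0,"wy":0,"wz":0},{"tx":0,"ty":0,"tz":0.3,"wx":0,"wy":0,"wz":0},{"tx":0,"ty":0,"tz":0.2,"wx":0,"wy":0,"wz":0},{"tx":0,"ty":0,"tz":0.2,"wx":0,"wy":0,"wz":0},{"tx":0,"ty":0,"tz":0.2,"wx":0,"wy":0,"wz":0},{"tx":0,"ty":0,"tz":0.2,"wx":0,"wy":0,"wz":0},{"tx":0,"ty":0,"tz":0.2,"wx":0,"wy":0,"wz":0},{"tx":0,"ty":0,"tz":0,"wx":0,"wy":0,"wz":0},{"tx":0,"ty":0,"tz":0,"wx":0,"wy":0,"wz":0}]'

```text
time_s: 20.23
ee_pos: [547.6, -240.3, 98.3]
ee_rot: [179.9, -0.0, 90.0]
force: [-0.1, 1.2, -0.9]
gripper_width: 34.8
gripper_force: 20.0
```

Emit:
move_arm --plan '[{"tx":0,"ty":0,"tz":0.2,"wx":0,"wy":0,"wz":0},{"tx":0,"ty":0,"tz":0.2,"wx":0,"wy":0,"wz":0},{"tx":0,"ty":0,"tz":0.2,"wx":0,"wy":0,"wz":0},{"tx":0,"ty":0,"tz":0.2,"wx":0,"wy":0,"wz":0},{"tx":0,"ty":0,"tz":0,"wx":0,"wy":0,"wz":0},{"tx":0,"ty":0,"tz":0,"wx":0,"wy":0,"wz":0}]'

```text
time_s: 20.73
ee_pos: [547.6, -240.3, 90.2]
ee_rot: [179.9, -0.0, 90.0]
force: [-0.3, -0.7, -0.5]
gripper_width: 35.0
gripper_force: 20.0
```

Emit:
move_arm --plan '[{"tx":0,"ty":0,"tz":0.2,"wx":0,"wy":0,"wz":0},{"tx":0,"ty":0,"tz":0.2,"wx":0,"wy":0,"wz":0},{"tx":0,"ty":0,"tz":0.2,"wx":0,"wy":0,"wz":0},{"tx":0,"ty":0,"tz":0.1,"wx":0,"wy":0,"wz":0},{"tx":0,"ty":0,"tz":0.1,"wx":0,"wy":0,"wz":0},{"tx":0,"ty":0,"tz":0,"wx":0,"wy":0,"wz":0},{"tx":0,"ty":0,"tz":0,"wx":0,"wy":0,"wz":0}]'

```text
time_s: 21.32
ee_pos: [547.7, -240.3, 82.4]
ee_rot: [179.9, -0.0, 90.0]
force: [0.2, 0.1, -1.0]
gripper_width: 35.1
gripper_force: 20.0
```

Emit:
move_arm --plan '[{"tx":0,"ty":0,"tz":0.1,"wx":0,"wy":0,"wz":0},{"tx":0,"ty":0,"tz":0.1,"wx":0,"wy":0,"wz":0},{"tx":0,"ty":0,"tz":0,"wx":0,"wy":0,"wz":0},{"tx":0,"ty":0,"tz":0,"wx":0,"wy":0,"wz":0}]'

```text
time_s: 21.65
ee_pos: [547.9, -240.5, 81.0]
ee_rot: [179.9, 0.0, 90.0]
force: [0.2, -0.4, 2.6]
gripper_width: 35.1
gripper_force: 20.0
```

Contact at the expected height. I'll release slowly, then lift clear.

Emit:
move_arm --plan '[{"tx":0,"ty":0,"tz":0,"wx":0,"wy":0,"wz":0},{"tx":0,"ty":0,"tz":0,"wx":0,"wy":0,"wz":0},{"tx":0,"ty":0,"tz":0,"wx":0,"wy":0,"wz":0},{"tx":0,"ty":0,"tz":0,"wx":0,"wy":0,"wz":0},{"tx":0,"ty":0,"tz":0,"wx":0,"wy":0,"wz":0},{"tx":0,"ty":0,"tz":-1,"wx":0,"wy":0,"wz":0},{"tx":0,"ty":0,"tz":-2,"wx":0,"wy":0,"wz":0},{"tx":0,"ty":0,"tz":-2.5,"wx":0,"wy":0,"wz":0},{"tx":0,"ty":0,"tz":-2.5,"wx":0,"wy":0,"wz":0},{"tx":0,"ty":0,"tz":-2,"wx":0,"wy":0,"wz":0},{"tx":0,"ty":0,"tz":-1,"wx":0,"wy":0,"wz":0},{"tx":0,"ty":0,"tz":0,"wx":0,"wy":0,"wz":0}]' --gripper 5.6

```text
time_s: 22.65
ee_pos: [548.9, -241.0, 193.6]
ee_rot: [179.6, 0.1, 90.0]
force: [1.0, -0.5, 0.5]
gripper_width: 56.4
gripper_force: 0.0
```

```bash
python3 -c "
from workcell import env,grab_frame
import cv2
s=env.state();print(s['ee_pos'],s['force'])
S=grab_frame('scene')
cv2.imwrite('pics/fin.png',cv2.resize(S['color'][150:270,150:310,::-1],(800,600),interpolation=2))
"
```

```text
[ 548.90479452 -240.96569221  193.60369368] [ 1.01473376 -0.5390712   0.49070494]
```

View pics/fin.png

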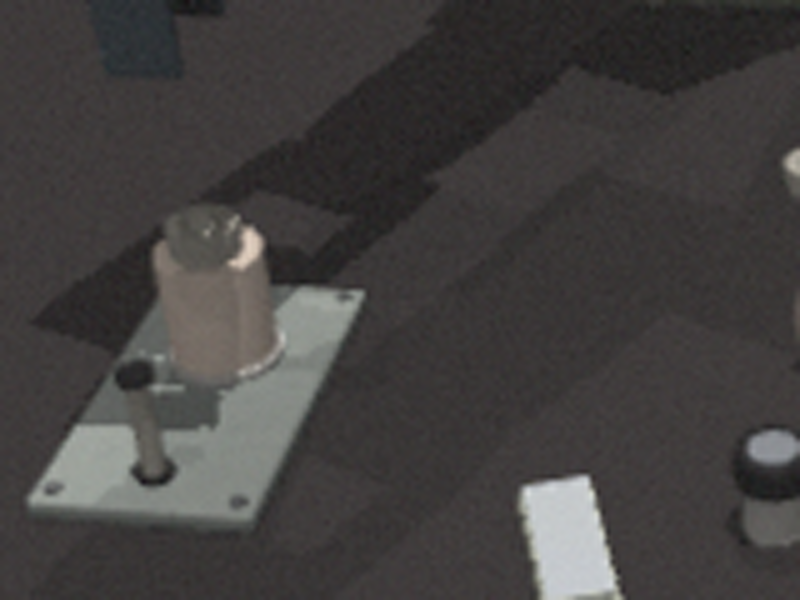

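The ring lies flat on the roll at crop (203,238) with the spindle tip through it. The roll sits on its seat, and the slide box and eyepiece look undisturbed.

```bash
python3 -c "
from workcell import env
print(env.job_done())"
```

```text
the job is handed in; nothing more can be done
None
```

The roll is on the dispenser spindle, down on its seat, with the ring flat on top; the gripper is clear, the eyepiece and slide box look untouched, I did not re-check the hex key, and the job was handed in at about 23 s with no verdict returned.

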